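# Open the toolbox onto its stay and put the tape measure in

## Robot

A 6-joint arm with a two-finger parallel gripper is mounted at the origin on a cart in front of the work surface, level with it; the furniture and walls round the work are solid. World frame = base frame: x ahead of the robot, y to its left, z up, the work surface at z = 0. Lengths are in m, angles in rad, forces in N, time in s.
With the tool pointing down it reaches from about 0.2 to 0.875 m from the base axis. Payload 3.4 kg.
Tool frame: the origin (TCP) lies between the finger pads; the fingertips stand 17 mm ahead of it and the grasp point (between the pads) lies 2 mm behind it (nose_length is the z of the fingertips in the tool frame, in m); z points along the fingers, y is the direction in which the jaws open and shut (so a half turn about z gives the same grasp; the last joint's range is limited). The gripper opens to 94 mm and grips with 3 to 60 N. Pads are 16 mm wide; open, the fingers measure 119 mm over their backs; the gripper's body (75 mm by 177 mm) begins 78 mm behind the grasp point.
Start: joints at [1.217, 0.276, 1.505, -0, 1.361, -0.121], TCP at [0.133, 0.56, 0.222] pointing down, gripper open.
Joint ranges: [-2.89, 2.89], [-0.75, 2.08], [0.22, 2.7], [-1.18, 4.32], [0.11, 2.71], [-2.7, 2.7]. Speed limits (rad/s): [2.57, 2.57, 3.14, 3.14, 3.14, 3.14].

## Interface

Orientations are given as a rotation vector (axis times angle).
In Python, from rig import get_obs, capture, hand_in, nose_length gives the robot as it stands.
- The arm moves only by the tool apply_moves, never from a script. Its argument "moves" is a list of rows, each a list of 5 numbers: the finger opening in m, from 0 to 0.094, then the shift along the tool's x, y, z in m, then the turn about the tool's z in rad. In form: [[gripper, dx, dy, dz, spin], ...]. A call has 1 to 10 rows; each row is the pose to reach, as a shift and turn from the pose commanded when the call began, along the tool's axes at that moment; what a row does not reach only later rows make up. A row lasts 1/12 s, in which the tool goes at most 41.7 mm and 7.16 degrees, less where a joint would pass 70% of its speed; a pose out of reach is approached as far as the arm can. A call with a gripper value outside its range is refused whole. The fingers move at their own pace and stop on an object; the grip force is fixed at half the most. Time passes only in rows, so rows that repeat a pose let the fingers close. It gives the time, the measured TCP pose, the force and the opening at its end, in the units of the state.
- get_obs(): the state, without advancing time (a new reading comes with each control period).
- capture(name): name is "side" or "top" or "wrist"; returns a dict with "image" (384x512x3 uint8, blue, green, red), "fov_y" (degrees; the focal length in pixels is half the picture's height over the tangent of half this angle, whatever the lens; pixels are square), "cx", "cy" (the principal point, pixels), "k1" (the pictures are not rectified: a ray, as slopes to the right and down, at radius r is drawn at 1 + k1 r^2 times it, then the intrinsics apply), "pose" (4x4, takes a point from camera to world coordinates). Camera axes: x right, y down, z forward; pixel columns grow to the right and rows downward; lengths in m; the calibration is good to about 2 mm. A picture is of the moment at which its call begins. There is no depth.
- hand_in(): hands the job in, once; it reports no verdict.
The state is a dict: "time_s": time; "joints": joint angles; "joint_vel": joint speeds; "effort": joint torques, N m; "position": TCP position; "ee_rot": TCP orientation; "force": force on the tool from outside, world axes, zero at the start; "torque": the same for the moment, N m; "finger_gap": opening from 0.0 (shut) to 1.0 (fully open).
Only numpy, scipy, OpenCV 4.12 (cv2) and the standard library are available. Lean on these libraries where they do the work, as an engineer would, in place of code of your own. Each camera call takes 0.05 s, during which the arm holds its last target. There are 200 camera calls.

## Task

Open the grey steel toolbox: swing its lid up by the bar on its front edge, over its balance point, and ease it back until it leans on its stay and stays open by itself, neither letting it drop onto the stay nor forcing it against it. Then put the tape measure into the open box and let go, leaving the other things on the table alone.

Things in the scene. Friction and masses are not known exactly. Their poses are not given: they have to be found in the camera images.
- toolbox: open-topped box of grey painted steel, 115 (its x) by 220 (its y) by 80 mm high, walls and floor 4 mm, fixed to the table. Origin: centre of its underside; its x axis points from the front (robot side) to the hinge side, z up.
- lid_hinge (a point): middle of the hinge line, which runs along the box's y on its far upper edge, 57.5 mm along its x and 80 mm up from its origin. The stay is a steel pin on the box's left side, slightly springy (at the bar about 4 mm for 10 N). More than 15 N of push on the bar against it, or the lid swinging onto it faster than 0.9 rad/s, strains it and fails the task.
- lid (a joint): lid angle in rad: 0 closed and level, growing as the front edge goes up and back. The lid (0.5 to 0.75 kg, hardly any hinge friction, a plate 8 mm thick) falls shut below its balance point at about 1.54 rad (upright) and falls back above it, fast if not held. A stay stops it somewhere between 1.7 and 2.1 rad; the setting differs each time and is not told, so it must be felt.
- lid_bar (a point): middle of the round steel bar, 10 mm thick and 120 mm long, parallel to the hinge line, by which the lid is lifted. It stands 45 mm clear of the lid's front edge, 160 mm from the hinge line; closed, it lies 85 mm over the table. The bar may turn between the fingers as the lid swings.
- tape: tape measure lying flat, a yellow block with a hull of 62 (x) by 66 (y) by 32 mm high, 0.25 kg, with a thin metal tab 10 mm long at its -y side. Origin: centre of its underside; the hull's middle is 2 mm along +x and 5 mm along +y from it.
- spanner: bystander: open spanner 30 x 227 x 6 mm; origin at the centre of its underside
- knob_small: bystander: brown turned bed knob, 54 mm across, 57 mm high; origin at the centre of its underside
- cap: bystander: chromed round cap, 100 mm across, 63 mm high; origin at the centre of its underside
- tin: bystander: small open tin, 60 mm across, 45 mm high; origin at the centre of its underside
- pliers: bystander: pliers 56 x 170 x 14 mm; origin at the centre of its underside
- driver: bystander: screwdriver 28 x 170 x 28 mm; origin at the centre of its underside
There are look-alikes about, which are no part of the job. What is shaped like the tape but purple is not meant.

How it is judged:
On the way:
1. the lid leans back on its stay, at rest and touched by nothing (value of joint lid above 1.68 rad and velocity of joint lid between -0.05 and 0.05 rad/s and contact force between each of the arm, the fingers and lid below 0.1 N), for 0.3 s.
At the end, for the whole second after the job is handed in: the lid is past its balance point (above 1.68 rad), at rest on its stay; the tape measure lies at rest inside the box (its origin within the walls and less than 50 mm above the box's underside) (value of joint lid above 1.68 rad and velocity of joint lid between -0.05 and 0.05 rad/s and x of tape in the frame of toolbox between -0.05 and 0.05 m and y of tape in the frame of toolbox between -0.1 and 0.1 m and z of tape in the frame of toolbox below 0.05 m and linear speed of tape below 0.02 m/s); the robot touches nothing.
It fails at once if the lid swung onto its stay faster than 0.9 rad/s (past 1.65 rad) (value of joint lid above 1.65 rad and velocity of joint lid above 0.9 rad/s).
It fails at once if the lid was forced against its stay (over 48 N at the pin, which is about 15 N of push on the bar) (contact force between lid and stay above 48 N).
It fails at once if a bystander was moved by more than 20 mm (distance of any of spanner, knob_small, cap, tin, pliers, driver from where it was at the start of the episode above 0.02 m).
It also fails if it takes over 67 s, if anything falls off the work surface, if the arm or the gripper's body presses on something with over 40 N, if the wrist force passes 120 N, or if a joint passes its speed limit or range.

## Working session

There is one attempt and no reset: what is moved stays moved. The work goes in short steps, Python scripts to look and compute and a tool call to move; the robot and the scene stay as the last step left them, time stands still between calls to the robot, and variables do not carry over. Pictures are saved under pics/ and viewed, about 8 in all and at most 12, crops included, and the job is handed in when it is done.

Besides the shell and the picture viewer there is one more tool, called as name(argument=value, ...), one argument or row to a line, values as JSON. apply_moves: Moves the arm, as the interface text tells. Its arguments: {"type":"object","properties":{"moves":{"type":"array"}},"required":["moves"]}

```bash
mkdir -p pics; ls
cat > h.py <<'E'
import numpy as np, cv2
from rig import get_obs, capture, nose_length
from scipy.spatial.transform import Rotation as R
def cap(name,fn=None):
    c=capture(name)
    if fn: cv2.imwrite('pics/'+fn,c['image'])
    return c
def K(c):
    f=c['image'].shape[0]/2/np.tan(np.radians(c['fov_y'])/2)
    return f
def ray(c,u,v):
    f=K(c); x,y=(u-c['cx'])/f,(v-c['cy'])/f
    a,b=x,y
    for _ in range(30):
        s=1+c['k1']*(a*a+b*b); a,b=x/s,y/s
    P=np.array(c['pose']); return P[:3,3],P[:3,:3]@np.array([a,b,1])
def onz(c,u,v,z):
    o,d=ray(c,u,v); return o+d*(z-o[2])/d[2]
def proj(c,p):
    P=np.array(c['pose']); q=P[:3,:3].T@(np.array(p)-P[:3,3]); a,b=q[0]/q[2],q[1]/q[2]
    s=1+c['k1']*(a*a+b*b); f=K(c); return c['cx']+f*a*s,c['cy']+f*b*s
E
python3 - <<'E'
from h import *
o=get_obs();print(o, nose_length if not callable(nose_length) else nose_length())
a=cap('top','top.png');b=cap('side','side.png')
for c in(a,b):print(c['fov_y'],c['k1'],c['cx'],c['cy'],np.round(c['pose'],3).tolist())
E
```

```text
pics
{'time_s': 0.0, 'joints': array([ 1.21696679e+00,  2.76563545e-01,  1.50613755e+00, -8.22754033e-06,
        1.36071192e+00, -1.21008042e-01]), 'joint_vel': array([ 0.00021971, -0.00064681,  0.00029386, -0.00066046, -0.00083115,
        0.00148432]), 'effort': array([-2.29962643e-04, -4.04596531e+01, -2.37223631e+01,  6.99776947e-02,
        3.48432153e-02, -1.34714783e-04]), 'position': array([0.13248532, 0.55895907, 0.22162091]), 'ee_rot': array([-3.64838070e-01, -3.11991171e+00,  2.78181459e-03]), 'force': array([-0.35517741,  0.24018486,  0.26226891]), 'torque': array([0.03790508, 0.06181323, 0.01544174]), 'finger_gap': 1.0053123942319047} 0.017
53.11763783334283 -0.08736684552821404 255.34197215374746 188.95704567033454 [[0.013, -0.995, 0.097, 0.325], [-1.0, -0.011, 0.017, -0.113], [-0.016, -0.097, -0.995, 1.479], [0.0, 0.0, 0.0, 1.0]]
42.15552900028702 -0.08241554464097342 261.214097400199 185.69235629297117 [[-0.992, -0.072, 0.104, 0.287], [-0.125, 0.651, -0.749, 1.206], [-0.014, -0.756, -0.655, 1.227], [0.0, 0.0, 0.0, 1.0]]
```

View pics/top.png

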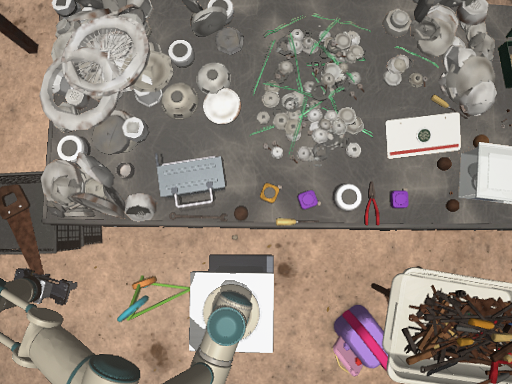

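View pics/side.png

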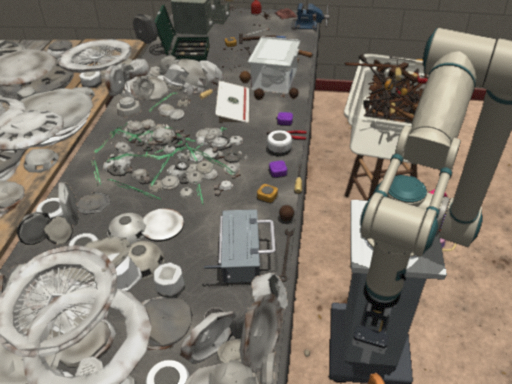

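Top view: the box is at about (192,178) with its bar at (195,205), and the orange-yellow tape is at (271,192). The purple look-alikes are at (308,200) and (400,199), and a brown knob sits at (240,213). Next I measure by masks.

Run:
```python
from h import *
a=cap('top');b=cap('side')
im=a['image'];cv2.imwrite('pics/c1.png',np.hstack([cv2.resize(im[145:225,145:295],None,fx=5,fy=5,interpolation=cv2.INTER_CUBIC)]))
for n,c,z in(('top',a,.032),('side',b,.032)):
    h=cv2.cvtColor(c['image'],cv2.COLOR_BGR2HSV);m=cv2.inRange(h,(10,130,90),(30,255,255))
    k,l,s,ce=cv2.connectedComponentsWithStats(m)
    for i in range(1,k):
        if s[i,4]>25:print(n,s[i],ce[i],onz(c,*ce[i],z).round(3))
# bar by bright pixels in top
for uv in[(176,207),(214,201)]:print('bar',onz(a,*uv,.085).round(3))
for uv in[(158,167),(222,157),(226,189),(161,195)]:print('lid',onz(a,*uv,.088).round(3))
```

```text
top [479 135  10   8  49] [483.81632653 138.79591837] [ 0.674 -0.985  0.032]
top [260 183  19  20 165] [269.06666667 192.63030303] [ 0.452 -0.141  0.032]
top [132 277  24  12 138] [144.08695652 282.39130435] [0.108 0.326 0.032]
top [470 319  25  11 161] [481.85714286 323.70186335] [-0.038 -0.954  0.032]
top [419 325  15  25  92] [426.18478261 337.77173913] [-0.086 -0.734  0.032]
top [439 332  12   7  48] [444.33333333 335.1875    ] [-0.078 -0.805  0.032]
top [458 338  16   8  90] [465.31111111 341.68888889] [-0.104 -0.887  0.032]
top [409 351  23  13 118] [420.1440678  357.47457627] [-0.159 -0.711  0.032]
side [225  38  11   6  36] [230.22222222  41.36111111] [ 0.802 -1.36   0.032]
side [385  79   6   8  30] [387.43333333  82.9       ] [-0.035 -0.979  0.032]
side [402  88   6   6  27] [404.03703704  90.18518519] [-0.109 -0.918  0.032]
side [257 184  21  15 139] [267.04316547 191.84892086] [ 0.451 -0.129  0.032]
side [370 373  15  11 109] [376.35779817 378.68807339] [0.09  0.554 0.032]
bar [0.391 0.2   0.085]
bar [0.415 0.061 0.085]
lid [0.538 0.271 0.088]
lid [0.577 0.035 0.088]
lid [0.459 0.017 0.088]
lid [0.434 0.256 0.088]
```

View pics/c1.png

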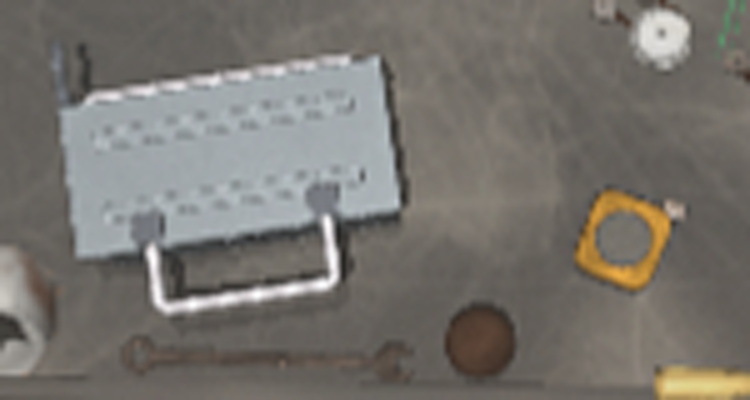

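The crop shows the bar from (165,307) to (335,283), the hinge barrel along the far edge, and the tape hull centred near (623,240) with its tab at (675,210).

```bash
cat >> h.py <<'E'
def st():
    o=get_obs();M=R.from_rotvec(o['ee_rot']).as_matrix();return o,np.array(o['position']),M
def togo(target,ydir):
    o,p,M=st(); d=M.T@(np.array(target)-p)
    y=M.T@np.array([ydir[0],ydir[1],0]); s=np.arctan2(-y[0],y[1])
    s=(s+np.pi/2)%np.pi-np.pi/2
    print('tool shift',d.round(4),'spin',round(s,4),'j6',o['joints'][5].round(3),'pos',p.round(4),'F',o['force'].round(1),'gap',round(o['finger_gap']*94,1),'t',o['time_s'])
E
python3 - <<'E'
from h import *
a=cap('top')
f=lambda p,z:onz(a,145+(p[0]-2)/5,145+(p[1]-2)/5,z)
b1,b2=f((165,307),.085),f((335,283),.085);mid=(b1+b2)/2;print(b1,b2,np.linalg.norm(b1-b2),mid)
L=[f(p,.088) for p in[(62,105),(380,57),(402,213),(78,258)]]
for i in range(4):print(L[i].round(3),np.linalg.norm(L[i]-L[(i+1)%4]).round(3))
h=[f(p,.08) for p in[(85,97),(350,60)]]; print(h)
d=b1-b2;d/=np.linalg.norm(d);e=(L[0]+L[3]-L[1]-L[2]);e/=np.linalg.norm(e);e2=(L[0]+L[1]-L[2]-L[3]);e2/=np.linalg.norm(e2);print(d,e,e2)
X=np.array([d[1],-d[0]]);print('hinge',mid[:2]+.16*X, 'boxdir',X,np.arctan2(X[1],X[0]))
togo([*mid[:2],.22],X)
E
```

```text
[0.39460835 0.19404399 0.085     ] [0.41373303 0.06951113 0.085     ] 0.12599280254990192 [0.40417069 0.13177756 0.085     ]
[0.543 0.275 0.088] 0.238
[0.58  0.04  0.088] 0.117
[0.465 0.021 0.088] 0.24
[0.43  0.259 0.088] 0.114
[array([0.55022344, 0.26042646, 0.08      ]), array([0.57950583, 0.0630102 , 0.08      ])]
[-0.1517919   0.98841247  0.        ] [-0.15322555  0.98819124  0.        ] [0.9885128  0.15113715 0.        ]
hinge [0.56231669 0.15606427] boxdir [0.98841247 0.1517919 ] 0.15238093129186916
tool shift [-0.3629 -0.3533  0.0023] spin 1.1856 j6 -0.121 pos [0.1326 0.5593 0.2221] F [ 0.4 -0.3  0.6] gap 94.1 t 0.25
```

apply_moves(
  moves=[
    [0.094,-0.036,-0.035,0,0.1],
    [0.094,-0.066,-0.065,0,0.2],
    [0.06,-0.096,-0.094,0,0.32],
    [0.05,-0.125,-0.122,0,0.44],
    [0.04,-0.154,-0.15,0,0.56],
    [0.04,-0.183,-0.178,0,0.68],
    [0.04,-0.212,-0.206,0,0.8],
    [0.04,-0.241,-0.235,0,0.92],
    [0.04,-0.27,-0.263,0,1.04],
    [0.04,-0.3,-0.292,0,1.16],
  ],
)

```text
time_s: 1.08
position: [0.3566, 0.206, 0.2227]
ee_rot: [2.022, 2.404, 0.001]
force: [0.5, 0.2, -0.5]
finger_gap: 0.47
```

Run:
```python
from h import *
togo([.404,.132,.22],[.9884,.1518])
```

```text
tool shift [-0.0811  0.034   0.0027] spin 0.0199 j6 0.182 pos [0.3566 0.206  0.2227] F [ 0.5  0.2 -0.5] gap 44.2 t 1.0833
```

apply_moves(
  moves=[
    [0.04,-0.03,0.012,0,0.02],
    [0.04,-0.06,0.025,0,0.02],
    [0.04,-0.081,0.034,0.02,0.02],
    [0.04,-0.081,0.034,0.02,0.02],
    [0.04,-0.081,0.034,0.02,0.02],
  ],
)

```text
time_s: 1.5
position: [0.4035, 0.1333, 0.2017]
ee_rot: [-2.041, -2.385, 0.003]
force: [0.5, 1.2, 0.3]
finger_gap: 0.426
```

Run:
```python
from h import *
togo([.404,.132,.087],[.9884,.1518])
c=cap('wrist','w1.png');print(np.round(c['pose'],3),c['fov_y'],c['k1'])
print([np.round(proj(c,p)) for p in([.3946,.194,.085],[.4137,.0695,.085],[.404,.132,.085])])
```

```text
tool shift [-0.0015  0.0006  0.1147] spin 0.0026 j6 -0.001 pos [0.4035 0.1333 0.2017] F [0.5 1.2 0.3] gap 40.1 t 1.5
[[ 0.988  0.149  0.041  0.392]
 [ 0.155 -0.95  -0.272  0.213]
 [-0.002  0.275 -0.961  0.364]
 [ 0.     0.     0.     1.   ]] 69.34174919098166 -0.015227736143714372
[array([256., 128.]), array([256., 243.]), array([256., 189.])]
```

View pics/w1.png

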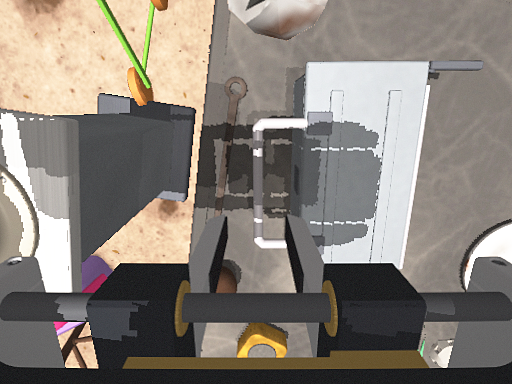

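The bar runs down column 258, rows 123–243, which matches the projection to about 1 mm and is centred between the fingers. Descend.

apply_moves(
  moves=[
    [0.04,-0.001,0.001,0.03,0],
    [0.04,-0.001,0.001,0.06,0],
    [0.04,-0.001,0.001,0.09,0],
    [0.04,-0.001,0.001,0.11,0],
    [0.04,-0.001,0.001,0.118,0],
    [0.04,-0.001,0.001,0.118,0],
  ],
)

```text
time_s: 2.05
position: [0.4035, 0.1342, 0.0835]
ee_rot: [-2.035, -2.39, 0.003]
force: [-0.6, -0.2, 0.6]
finger_gap: 0.426
```

apply_moves(
  moves=[
    [0.0,0,0,0,0],
    [0.0,0,0,0,0],
    [0.0,0,0,0,0],
    [0.0,0,0,0,0],
    [0.0,0,0,0,0],
    [0.0,0,0,0,0],
  ],
)

```text
time_s: 2.55
position: [0.4051, 0.1334, 0.0852]
ee_rot: [2.039, 2.39, 0.001]
force: [-2.0, 0.2, 5.5]
finger_gap: 0.095
```

Run:
```python
from h import *
togo([.404,.132,.083],[.9884,.1518])
```

```text
tool shift [-0.0012 -0.0013  0.0022] spin 0.0055 j6 -0.004 pos [0.4051 0.1334 0.0852] F [-2.   0.2  5.5] gap 9.0 t 2.55
```

Run:
```python
import numpy as np
d=lambda t:np.array([.16*(1-np.cos(t))+.005*np.sin(t),.16*np.sin(t)-.005*(1-np.cos(t))])
for s in(np.arange(.05,.51,.05),np.arange(.55,1.01,.05),np.arange(1.05,1.51,.05)):
    z=d(s[0]-.05)
    print([[0,0,round(a,4),round(-b,4),0] for a,b in (d(t)-z for t in s)])
```

```text
[[0, 0, np.float64(0.0004), np.float64(-0.008), 0], [0, 0, np.float64(0.0013), np.float64(-0.0159), 0], [0, 0, np.float64(0.0025), np.float64(-0.0239), 0], [0, 0, np.float64(0.0042), np.float64(-0.0317), 0], [0, 0, np.float64(0.0062), np.float64(-0.0394), 0], [0, 0, np.float64(0.0086), np.float64(-0.0471), 0], [0, 0, np.float64(0.0114), np.float64(-0.0546), 0], [0, 0, np.float64(0.0146), np.float64(-0.0619), 0], [0, 0, np.float64(0.0181), np.float64(-0.0691), 0], [0, 0, np.float64(0.022), np.float64(-0.0761), 0]]
[[0, 0, np.float64(0.0042), np.float64(-0.0068), 0], [0, 0, np.float64(0.0088), np.float64(-0.0134), 0], [0, 0, np.float64(0.0137), np.float64(-0.0197), 0], [0, 0, np.float64(0.0189), np.float64(-0.0258), 0], [0, 0, np.float64(0.0244), np.float64(-0.0316), 0], [0, 0, np.float64(0.0301), np.float64(-0.0372), 0], [0, 0, np.float64(0.0362), np.float64(-0.0424), 0], [0, 0, np.float64(0.0425), np.float64(-0.0473), 0], [0, 0, np.float64(0.049), np.float64(-0.052), 0], [0, 0, np.float64(0.0558), np.float64(-0.0562), 0]]
[[0, 0, np.float64(0.007), np.float64(-0.0039), 0], [0, 0, np.float64(0.0141), np.float64(-0.0075), 0], [0, 0, np.float64(0.0214), np.float64(-0.0107), 0], [0, 0, np.float64(0.0289), np.float64(-0.0136), 0], [0, 0, np.float64(0.0365), np.float64(-0.0161), 0], [0, 0, np.float64(0.0443), np.float64(-0.0182), 0], [0, 0, np.float64(0.0521), np.float64(-0.0199), 0], [0, 0, np.float64(0.06), np.float64(-0.0212), 0], [0, 0, np.float64(0.0679), np.float64(-0.0221), 0], [0, 0, np.float64(0.0759), np.float64(-0.0226), 0]]
```

apply_moves(
  moves=[
    [0,0,0.0004,-0.008,0],
    [0,0,0.0013,-0.016,0],
    [0,0,0.0025,-0.024,0],
    [0,0,0.0042,-0.0317,0],
    [0,0,0.0062,-0.0394,0],
    [0,0,0.0086,-0.0471,0],
    [0,0,0.0114,-0.0546,0],
    [0,0,0.0146,-0.0619,0],
    [0,0,0.0181,-0.0691,0],
    [0,0,0.022,-0.0761,0],
  ],
)

```text
time_s: 3.38
position: [0.4254, 0.1367, 0.161]
ee_rot: [-2.038, -2.388, 0.004]
force: [-4.2, 0.3, -2.2]
finger_gap: 0.095
```

Run:
```python
from h import *
togo([.4051,.1334,.0852],[.9884,.1518])
```

```text
tool shift [-0.     -0.0203  0.0758] spin 0.0056 j6 -0.003 pos [0.4254 0.1367 0.161 ] F [-4.2  0.3 -2.2] gap 9.0 t 3.3833
```

apply_moves(
  moves=[
    [0,0,0.0042,-0.0068,0],
    [0,0,0.0088,-0.0134,0],
    [0,0,0.0137,-0.0197,0],
    [0,0,0.0189,-0.0258,0],
    [0,0,0.0244,-0.0316,0],
    [0,0,0.0301,-0.0372,0],
    [0,0,0.0362,-0.0424,0],
    [0,0,0.0425,-0.0473,0],
    [0,0,0.049,-0.052,0],
    [0,0,0.0558,-0.0562,0],
  ],
)

```text
time_s: 4.22
position: [0.4783, 0.1453, 0.2189]
ee_rot: [-2.036, -2.386, 0.008]
force: [-12.3, -0.8, 14.3]
finger_gap: 0.098
```

apply_moves(
  moves=[
    [0,0,0.007,-0.0039,0],
    [0,0,0.0141,-0.0075,0],
    [0,0,0.0214,-0.0107,0],
    [0,0,0.0289,-0.0136,0],
    [0,0,0.0365,-0.0161,0],
    [0,0,0.0443,-0.0182,0],
    [0,0,0.0521,-0.0199,0],
    [0,0,0.06,-0.0212,0],
  ],
)

```text
time_s: 4.88
position: [0.5427, 0.1559, 0.2406]
ee_rot: [2.038, 2.389, 0.006]
force: [-3.7, 1.2, 4.0]
finger_gap: 0.092
```

Run:
```python
from h import *
togo([.4051,.1334,.0852],[.9884,.1518])
d=lambda t:np.array([.16*(1-np.cos(t))+.005*np.sin(t),.16*np.sin(t)-.005*(1-np.cos(t))])
z=d(1.4)
for s in (np.arange(1.425,1.651,.025),np.arange(1.66,2.15,.01)):
    print([[0,0,round(float(a),4),round(float(-b),4),0] for a,b in (d(t)-z for t in s)]);z=d(1.65)
```

```text
tool shift [-0.0007 -0.1401  0.1548] spin 0.0058 j6 -0.003 pos [0.5427 0.1559 0.2406] F [-3.7  1.2  4. ] gap 8.7 t 4.8833
[[0, 0, 0.004, -0.0005, 0], [0, 0, 0.008, -0.0009, 0], [0, 0, 0.0119, -0.0012, 0], [0, 0, 0.0159, -0.0014, 0], [0, 0, 0.0199, -0.0015, 0], [0, 0, 0.0239, -0.0015, 0], [0, 0, 0.0279, -0.0015, 0], [0, 0, 0.0319, -0.0013, 0], [0, 0, 0.0359, -0.001, 0], [0, 0, 0.0399, -0.0006, 0]]
[[0, 0, 0.0016, 0.0002, 0], [0, 0, 0.0032, 0.0004, 0], [0, 0, 0.0048, 0.0006, 0], [0, 0, 0.0063, 0.0008, 0], [0, 0, 0.0079, 0.0011, 0], [0, 0, 0.0095, 0.0013, 0], [0, 0, 0.0111, 0.0016, 0], [0, 0, 0.0127, 0.0019, 0], [0, 0, 0.0142, 0.0022, 0], [0, 0, 0.0158, 0.0026, 0], [0, 0, 0.0174, 0.0029, 0], [0, 0, 0.0189, 0.0033, 0], [0, 0, 0.0205, 0.0036, 0], [0, 0, 0.022, 0.004, 0], [0, 0, 0.0236, 0.0044, 0], [0, 0, 0.0251, 0.0048, 0], [0, 0, 0.0267, 0.0053, 0], [0, 0, 0.0282, 0.0057, 0], [0, 0, 0.0297, 0.0062, 0], [0, 0, 0.0313, 0.0067, 0], [0, 0, 0.0328, 0.0072, 0], [0, 0, 0.0343, 0.0077, 0], [0, 0, 0.0358, 0.0082, 0], [0, 0, 0.0373, 0.0088, 0], [0, 0, 0.0388, 0.0093, 0], [0, 0, 0.0403, 0.0099, 0], [0, 0, 0.0418, 0.0105, 0], [0, 0, 0.0433, 0.0111, 0], [0, 0, 0.0448, 0.0117, 0], [0, 0, 0.0462, 0.0123, 0], [0, 0, 0.0477, 0.013, 0], [0, 0, 0.0492, 0.0136, 0], [0, 0, 0.0506, 0.0143, 0], [0, 0, 0.052, 0.015, 0], [0, 0, 0.0535, 0.0157, 0], [0, 0, 0.0549, 0.0164, 0], [0, 0, 0.0563, 0.0171, 0], [0, 0, 0.0578, 0.0179, 0], [0, 0, 0.0592, 0.0187, 0], [0, 0, 0.0606, 0.0194, 0], [0, 0, 0.062, 0.0202, 0], [0, 0, 0.0633, 0.021, 0], [0, 0, 0.0647, 0.0218, 0], [0, 0, 0.0661, 0.0227, 0], [0, 0, 0.0674, 0.0235, 0], [0, 0, 0.0688, 0.0244, 0], [0, 0, 0.0701, 0.0252, 0], [0, 0, 0.0715, 0.0261, 0], [0, 0, 0.0728, 0.027, 0]]
```

apply_moves(
  moves=[
    [0,0,0.004,-0.0005,0],
    [0,0,0.008,-0.0009,0],
    [0,0,0.0119,-0.0012,0],
    [0,0,0.0159,-0.0014,0],
    [0,0,0.0199,-0.0015,0],
    [0,0,0.0239,-0.0015,0],
    [0,0,0.0279,-0.0015,0],
    [0,0,0.0319,-0.0013,0],
    [0,0,0.0359,-0.001,0],
    [0,0,0.0399,-0.0006,0],
  ],
)

```text
time_s: 5.72
position: [0.5818, 0.1623, 0.2396]
ee_rot: [2.039, 2.389, 0.005]
force: [-0.4, 2.5, 4.1]
finger_gap: 0.095
```

apply_moves(
  moves=[
    [0,0,0.0016,0.0002,0],
    [0,0,0.0032,0.0004,0],
    [0,0,0.0032,0.0004,0],
  ],
)

```text
time_s: 5.97
position: [0.5854, 0.1628, 0.2389]
ee_rot: [2.038, 2.389, 0.006]
force: [-0.0, 3.0, 5.1]
finger_gap: 0.092
```

Run:
```python
from h import *
togo([.4051,.1334,.0852],[.9884,.1518])
```

```text
tool shift [-0.0009 -0.1832  0.1531] spin 0.0058 j6 -0.003 pos [0.5854 0.1628 0.2389] F [-0.   3.   5.1] gap 8.6 t 5.9667
```

apply_moves(
  moves=[
    [0,0,0.0016,0.0,0],
    [0,0,0.0032,0.0002,0],
    [0,0,0.0048,0.0004,0],
    [0,0,0.0063,0.0006,0],
  ],
)

```text
time_s: 6.3
position: [0.5904, 0.1636, 0.238]
ee_rot: [-2.039, -2.39, -0.003]
force: [-0.3, 3.9, 5.2]
finger_gap: 0.098
```

apply_moves(
  moves=[
    [0,0,0.0016,0.0003,0],
    [0,0,0.0032,0.0006,0],
    [0,0,0.0032,0.0006,0],
  ],
)

```text
time_s: 6.55
position: [0.5939, 0.1642, 0.2372]
ee_rot: [-2.039, -2.39, -0.004]
force: [-1.1, 4.7, 3.7]
finger_gap: 0.095
```

apply_moves(
  moves=[
    [0,0.0005,0.0015,0.0003,0],
    [0,0.001,0.003,0.0006,0],
    [0,0.001,0.003,0.0006,0],
  ],
)

```text
time_s: 6.8
position: [0.5967, 0.1647, 0.2366]
ee_rot: [2.038, 2.389, 0.001]
force: [-0.5, 2.7, 5.2]
finger_gap: 0.095
```

apply_moves(
  moves=[
    [0,0,0.0015,0.0003,0],
    [0,0,0.003,0.0006,0],
    [0,0,0.003,0.0006,0],
  ],
)

```text
time_s: 7.05
position: [0.5996, 0.1652, 0.2358]
ee_rot: [2.039, 2.389, 0.001]
force: [0.9, 2.8, 4.8]
finger_gap: 0.096
```

apply_moves(
  moves=[
    [0,0,0.0015,0.0003,0],
    [0,0,0.003,0.0007,0],
    [0,0,0.003,0.0007,0],
  ],
)

```text
time_s: 7.3
position: [0.6024, 0.1656, 0.235]
ee_rot: [2.039, 2.389, 0.001]
force: [0.5, 2.9, 4.2]
finger_gap: 0.093
```

Run:
```python
from h import *
togo([.4051,.1334,.0852],[.9884,.1518])
```

```text
tool shift [-0.0008 -0.2     0.1496] spin 0.0055 j6 -0.001 pos [0.6024 0.1656 0.235 ] F [0.5 2.9 4.2] gap 8.7 t 7.3
```

apply_moves(
  moves=[
    [0,0,0.0015,0.0003,0],
    [0,0,0.003,0.0007,0],
    [0,0,0.0045,0.001,0],
    [0,0,0.0045,0.001,0],
  ],
)

```text
time_s: 7.63
position: [0.6066, 0.1664, 0.2337]
ee_rot: [2.039, 2.39, -0.0]
force: [0.5, 3.3, 3.9]
finger_gap: 0.097
```

apply_moves(
  moves=[
    [0,0,0.0015,0.0003,0],
    [0,0,0.003,0.0007,0],
    [0,0,0.003,0.0007,0],
  ],
)

```text
time_s: 7.88
position: [0.6093, 0.1668, 0.2329]
ee_rot: [-2.039, -2.389, 0.001]
force: [-0.2, 3.5, 2.5]
finger_gap: 0.094
```

apply_moves(
  moves=[
    [0,0,0.0015,0.0004,0],
    [0,0,0.003,0.0008,0],
    [0,0,0.003,0.0008,0],
  ],
)

```text
time_s: 8.13
position: [0.6121, 0.1673, 0.2319]
ee_rot: [-2.039, -2.389, 0.001]
force: [-1.3, 3.1, 1.0]
finger_gap: 0.094
```

apply_moves(
  moves=[
    [0,0,0.0015,0.0004,0],
    [0,0,0.003,0.0009,0],
    [0,0,0.003,0.0009,0],
  ],
)

```text
time_s: 8.38
position: [0.6152, 0.1676, 0.231]
ee_rot: [-2.039, -2.389, 0.001]
force: [-0.8, 2.5, -0.7]
finger_gap: 0.094
```

apply_moves(
  moves=[
    [0,0,0.0015,0.0006,0],
    [0,0,0.003,0.0012,0],
    [0,0,0.003,0.0012,0],
  ],
)

```text
time_s: 8.63
position: [0.6183, 0.1682, 0.23]
ee_rot: [-2.039, -2.39, 0.001]
force: [-1.7, 1.6, -1.0]
finger_gap: 0.096
```

apply_moves(
  moves=[
    [0,0,0.0015,0.0006,0],
    [0,0,0.003,0.0011,0],
    [0,0,0.003,0.0011,0],
  ],
)

```text
time_s: 8.88
position: [0.6213, 0.1687, 0.2289]
ee_rot: [-2.039, -2.39, 0.001]
force: [-1.2, 2.1, -1.8]
finger_gap: 0.096
```

apply_moves(
  moves=[
    [0,0,0.0015,0.0007,0],
    [0,0,0.003,0.0013,0],
    [0,0,0.003,0.0013,0],
  ],
)

```text
time_s: 9.13
position: [0.6242, 0.1692, 0.2277]
ee_rot: [-2.039, -2.39, 0.001]
force: [-1.4, 1.7, -1.5]
finger_gap: 0.095
```

apply_moves(
  moves=[
    [0,0,0.0015,0.0006,0],
    [0,0,0.003,0.0013,0],
    [0,0,0.003,0.0013,0],
  ],
)

```text
time_s: 9.38
position: [0.6272, 0.1697, 0.2265]
ee_rot: [-2.039, -2.39, 0.0]
force: [-2.0, 1.7, -2.0]
finger_gap: 0.096
```

apply_moves(
  moves=[
    [0,0,0.0015,0.0008,0],
    [0,0,0.003,0.0015,0],
    [0,0,0.003,0.0015,0],
  ],
)

```text
time_s: 9.63
position: [0.6304, 0.1702, 0.2252]
ee_rot: [2.039, 2.39, 0.001]
force: [-0.7, 0.4, -2.6]
finger_gap: 0.097
```

apply_moves(
  moves=[
    [0,0,0.0015,0.0007,0],
    [0,0,0.003,0.0014,0],
    [0,0,0.003,0.0014,0],
  ],
)

```text
time_s: 9.88
position: [0.6334, 0.1707, 0.2238]
ee_rot: [2.039, 2.39, 0.001]
force: [-2.2, 1.2, -1.3]
finger_gap: 0.093
```

apply_moves(
  moves=[
    [0,0,0.0015,0.0008,0],
    [0,0,0.003,0.0015,0],
    [0,0,0.003,0.0015,0],
  ],
)

```text
time_s: 10.13
position: [0.636, 0.1711, 0.2226]
ee_rot: [-2.039, -2.39, -0.0]
force: [-2.3, 1.7, 0.4]
finger_gap: 0.098
```

apply_moves(
  moves=[
    [0,0,0.0014,0.0008,0],
    [0,0,0.0028,0.0015,0],
    [0,0,0.0028,0.0015,0],
  ],
)

```text
time_s: 10.38
position: [0.6379, 0.1714, 0.2215]
ee_rot: [-2.039, -2.389, 0.002]
force: [-4.9, 1.5, 4.4]
finger_gap: 0.097
```

apply_moves(
  moves=[
    [0,0,0.0009,0.0005,0],
    [0,0,0.0009,0.0005,0],
    [0,0,0.0009,0.0005,0],
  ],
)

```text
time_s: 10.63
position: [0.6384, 0.1715, 0.2213]
ee_rot: [-2.038, -2.389, 0.002]
force: [-6.6, 0.6, 5.7]
finger_gap: 0.095
```

Contact with the stay shows as a rising counter-force at about 2.03 rad. Ease off the load, release, and rise.

apply_moves(
  moves=[
    [0,0,-0.0008,-0.0004,0],
    [0,0,-0.0014,-0.0008,0],
    [0,0,-0.0014,-0.0008,0],
  ],
)

```text
time_s: 10.88
position: [0.6375, 0.1714, 0.2217]
ee_rot: [-2.039, -2.39, 0.001]
force: [-4.8, 0.0, 4.2]
finger_gap: 0.096
```

apply_moves(
  moves=[
    [0.012,0,0,0,0],
    [0.014,0,0,0,0],
    [0.02,0,0,0,0],
    [0.03,0,0,0,0],
    [0.04,0,0,0,0],
    [0.04,0,0,0,0],
  ],
)

```text
time_s: 11.38
position: [0.639, 0.1714, 0.2209]
ee_rot: [2.039, 2.389, 0.001]
force: [-0.7, 0.7, 0.4]
finger_gap: 0.391
```

apply_moves(
  moves=[
    [0.04,0,0,-0.015,0],
    [0.04,0,0,-0.04,0],
    [0.04,0,0,-0.06,0],
    [0.04,0,0,-0.06,0],
    [0.04,0,0,-0.06,0],
  ],
)

```text
time_s: 11.8
position: [0.639, 0.1715, 0.282]
ee_rot: [2.038, 2.388, 0.004]
force: [-0.0, 0.9, -0.4]
finger_gap: 0.425
```

Run:
```python
from h import *
a=cap('side','s2.png');t=cap('top')
cv2.imwrite('pics/c2.png',np.hstack([cv2.resize(a['image'][140:290,180:330],(400,400)),cv2.resize(t['image'][125:225,170:270],(400,400))]))
togo([.452,-.141,.22],[.5,.86])
```

```text
tool shift [-0.2792 -0.2325  0.0602] spin -0.8862 j6 -0.001 pos [0.6378 0.1713 0.2797] F [-0.7 -0.8 -0.3] gap 40.0 t 11.9
```

View pics/c2.png

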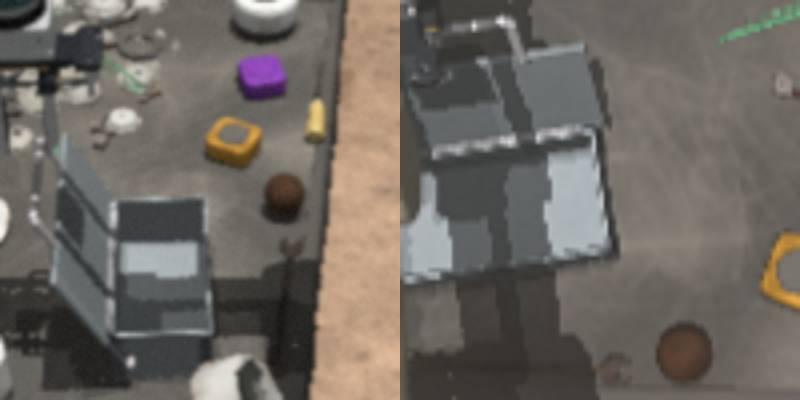

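The lid stands open on its stay with nothing touching it, and the bystanders look undisturbed. Now to the tape.

apply_moves(
  moves=[
    [0.06,-0.03,-0.025,-0.01,-0.1],
    [0.07,-0.06,-0.05,-0.01,-0.2],
    [0.08,-0.09,-0.075,-0.01,-0.3],
    [0.094,-0.12,-0.1,-0.01,-0.4],
    [0.094,-0.15,-0.125,-0.01,-0.5],
    [0.094,-0.18,-0.15,-0.01,-0.6],
    [0.094,-0.21,-0.175,0,-0.7],
    [0.094,-0.24,-0.2,0.02,-0.8],
    [0.094,-0.27,-0.225,0.04,-0.88],
    [0.094,-0.277,-0.2325,0.06,-0.886],
  ],
)

```text
time_s: 12.73
position: [0.4494, -0.1417, 0.2196]
ee_rot: [-0.817, -3.032, 0.004]
force: [0.3, 0.3, -1.3]
finger_gap: 0.993
```

apply_moves(
  moves=[
    [0.094,0,0,0,0],
    [0.094,0,0,0,0],
    [0.094,0,0,0,0],
  ],
)

```text
time_s: 12.98
position: [0.4529, -0.1381, 0.2213]
ee_rot: [0.818, 3.033, 0.001]
force: [0.7, 0.9, 0.8]
finger_gap: 1.001
```

Run:
```python
from h import *
c=cap('wrist','w2.png')
togo([.452,-.137,.22],[.5,.86])
o,p,M=st()
h=cv2.cvtColor(c['image'],cv2.COLOR_BGR2HSV);m=cv2.inRange(h,(12,130,60),(30,255,255))
cs,_=cv2.findContours(m,0,2)
for q in cs:
    if cv2.contourArea(q)>400:
        r=cv2.minAreaRect(q);print(cv2.contourArea(q),r,cv2.boxPoints(r).round().tolist())
        B=[onz(c,*x,.032) for x in cv2.boxPoints(r)];print(np.round(B,3).tolist(),np.mean(B,0))
print(proj(c,p),proj(c,[.452,-.137,.032]))
```

```text
tool shift [0.0018 0.0002 0.0018] spin 0.0006 j6 -1.488 pos [ 0.4534 -0.1381  0.2218] F [ 0.4 -0.2  0.8] gap 93.9 t 13.0333
3309.5 ((372.02630615234375, 359.9449768066406), (17.633447647094727, 278.2994384765625), 88.9583740234375) [[233.0, 354.0], [511.0, 349.0], [511.0, 366.0], [233.0, 371.0]]
[[0.693, -0.32, 0.032], [0.915, 0.072, 0.032], [0.952, 0.063, 0.032], [0.725, -0.339, 0.032]] [ 0.82122055 -0.13099819  0.032     ]
680.5 ((423.6943664550781, 307.36981201171875), (56.63801193237305, 26.783267974853516), 79.3803482055664) [[405.0, 282.0], [432.0, 277.0], [442.0, 333.0], [416.0, 338.0]]
[[0.708, -0.031, 0.032], [0.72, 0.006, 0.032], [0.825, -0.015, 0.032], [0.813, -0.054, 0.032]] [ 0.76630558 -0.02360611  0.032     ]
678.5 ((88.3188705444336, 307.466064453125), (26.72183609008789, 57.19087600708008), 10.61965560913086) [[70.0, 333.0], [80.0, 277.0], [107.0, 282.0], [96.0, 338.0]]
[[0.531, -0.521, 0.032], [0.46, -0.439, 0.032], [0.486, -0.411, 0.032], [0.559, -0.491, 0.032]] [ 0.50914849 -0.46579518  0.032     ]
2170.5 ((254.9324493408203, 171.09458923339844), (50.79928970336914, 47.18251037597656), 80.53767395019531) [[227.0, 150.0], [274.0, 142.0], [282.0, 192.0], [236.0, 200.0]]
[[0.411, -0.155, 0.032], [0.432, -0.099, 0.032], [0.495, -0.121, 0.032], [0.473, -0.18, 0.032]] [ 0.45274918 -0.13885127  0.032     ]
(np.float64(255.77893927442204), np.float64(238.1085480702826)) (np.float64(255.88997885036423), np.float64(170.55341807131018))
```

View pics/w2.png

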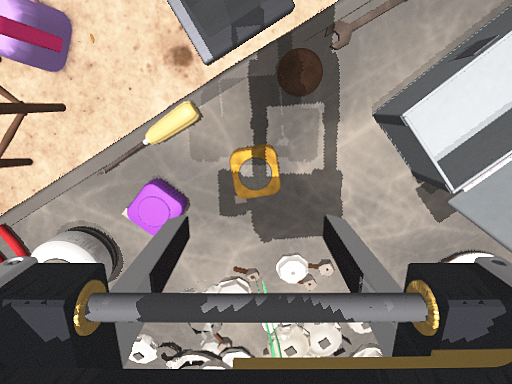

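The tape's rim is centred at (255,171), tilted about 9° to the jaws, with its tab at the lower left (240,200). Its measured 60 × 67 mm agrees with the given hull.

Run:
```python
from h import *
togo([.4527,-.1388,.0215],[.35,.94])
```

```text
tool shift [ 0.0005 -0.0012  0.2003] spin -0.1696 j6 -1.488 pos [ 0.4534 -0.1381  0.2218] F [ 0.4 -0.2  0.8] gap 93.9 t 13.0333
```

apply_moves(
  moves=[
    [0.094,0,-0.001,0.03,-0.1],
    [0.094,0,-0.001,0.06,-0.17],
    [0.094,0,-0.001,0.09,-0.17],
    [0.094,0,-0.001,0.12,-0.17],
    [0.094,0,-0.001,0.15,-0.17],
    [0.094,0,-0.001,0.18,-0.17],
    [0.094,0,-0.001,0.195,-0.17],
    [0.094,0,-0.001,0.2,-0.17],
    [0.094,0,-0.001,0.2,-0.17],
    [0.094,0,-0.001,0.2,-0.17],
  ],
)

```text
time_s: 13.87
position: [0.4533, -0.1394, 0.0221]
ee_rot: [0.555, 3.09, -0.001]
force: [0.3, -0.6, 0.5]
finger_gap: 0.998
```

apply_moves(
  moves=[
    [0.02,0,0,0,0],
    [0.02,0,0,0,0],
    [0.02,0,0,0,0],
    [0.02,0,0,0,0],
    [0.02,0,0,0,0],
    [0.02,0,0,0,0],
    [0.02,0,0,0,0],
  ],
)

```text
time_s: 14.45
position: [0.4519, -0.1395, 0.0216]
ee_rot: [0.558, 3.091, 0.0]
force: [0.1, 1.0, 4.1]
finger_gap: 0.651
```

apply_moves(
  moves=[
    [0.02,0,0,-0.03,0],
    [0.02,0,0,-0.06,0],
    [0.02,0,0,-0.1,0],
    [0.02,0,0,-0.14,0],
    [0.02,0,0,-0.18,0],
    [0.02,0,0,-0.18,0],
    [0.02,0,0,-0.18,0],
  ],
)

```text
time_s: 15.03
position: [0.4526, -0.1401, 0.2028]
ee_rot: [0.557, 3.088, -0.002]
force: [-0.4, 0.3, -3.3]
finger_gap: 0.651
```

Run:
```python
from h import *
# box centre: hinge - 57.5 mm along X ; bar closed at (.4051,.1334)
X=np.array([.9884,.1518]);b=np.array([.4051,.1334]);c=b+X*(.16-.0575);print(c)
togo([*c,.2],[-.1518,.9884])
```

```text
[0.506411  0.1489595]
tool shift [0.0505 0.2896 0.0024] spin -0.5092 j6 -1.661 pos [ 0.4526 -0.1401  0.2028] F [-0.4  0.3 -3.3] gap 61.2 t 15.0333
```

Grip is 61 mm wide and holding. Carry it to the box.

apply_moves(
  moves=[
    [0.02,0.005,0.028,0,-0.06],
    [0.02,0.011,0.057,0,-0.12],
    [0.02,0.016,0.086,0,-0.18],
    [0.02,0.022,0.115,0,-0.24],
    [0.02,0.027,0.144,0,-0.3],
    [0.02,0.033,0.172,0,-0.36],
    [0.02,0.038,0.2,0,-0.42],
    [0.02,0.044,0.23,0,-0.47],
    [0.02,0.05,0.26,0,-0.51],
    [0.02,0.055,0.287,0,-0.51],
  ],
)

```text
time_s: 15.87
position: [0.4984, 0.1501, 0.198]
ee_rot: [0.243, -3.126, 0.0]
force: [0.4, -0.0, -3.0]
finger_gap: 0.658
```

apply_moves(
  moves=[
    [0.02,0,0,0,0],
    [0.02,0,0,0,0],
    [0.02,0,0,0.02,0],
    [0.02,0,0,0.02,0],
  ],
)

```text
time_s: 16.2
position: [0.497, 0.1472, 0.1769]
ee_rot: [0.239, -3.123, 0.002]
force: [-0.7, 0.1, -2.2]
finger_gap: 0.655
```

Run:
```python
from h import *
togo([.5015,.148,.029],[-.1518,.9884])
c=cap('wrist','w3.png');a=cap('side')
cv2.imwrite('pics/c3.png',np.hstack([c['image'][:,100:400],cv2.resize(a['image'][140:290,180:330],(384,384))]))
```

```text
tool shift [-0.0059  0.0003  0.1479] spin 0.0003 j6 -1.569 pos [0.497  0.1472 0.1769] F [-0.7  0.1 -2.2] gap 61.6 t 16.2
```

View pics/c3.png

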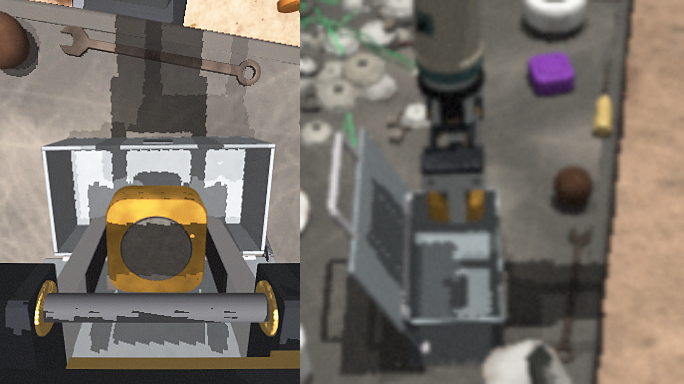

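The wrist view shows the tape over the box opening (box columns 145–373, tape 205–305 in the full picture), and the lid is untouched. Lower it.

apply_moves(
  moves=[
    [0.02,-0.005,0,0.01,0],
    [0.02,-0.005,0,0.03,0],
    [0.02,-0.005,0,0.05,0],
    [0.02,-0.005,0,0.07,0],
    [0.02,-0.005,0,0.09,0],
  ],
)

```text
time_s: 16.72
position: [0.5061, 0.1489, 0.0905]
ee_rot: [-0.239, 3.131, 0.0]
force: [0.2, 0.5, -2.2]
finger_gap: 0.653
```

apply_moves(
  moves=[
    [0.02,0,0,0.015,0],
    [0.02,0,0,0.03,0],
    [0.02,0,0,0.045,0],
    [0.02,0,0,0.056,0],
    [0.02,0,0,0.056,0],
  ],
)

```text
time_s: 17.13
position: [0.5042, 0.1486, 0.0331]
ee_rot: [0.239, -3.129, 0.0]
force: [-0.2, -0.5, -3.0]
finger_gap: 0.653
```

Lower 4 mm more, then release with a small opening and rise.

apply_moves(
  moves=[
    [0.02,0,0,0.003,0],
    [0.02,0,0,0.005,0],
    [0.02,0,0,0.005,0],
  ],
)

```text
time_s: 17.38
position: [0.506, 0.1493, 0.0306]
ee_rot: [-0.24, 3.131, 0.0]
force: [0.2, -0.1, -2.3]
finger_gap: 0.657
```

apply_moves(
  moves=[
    [0.066,0,0,0,0],
    [0.075,0,0,0,0],
    [0.085,0,0,0,0],
    [0.085,0,0,0,0],
    [0.085,0,0,0,0],
  ],
)

```text
time_s: 17.8
position: [0.5056, 0.1495, 0.0306]
ee_rot: [-0.24, 3.131, 0.0]
force: [0.6, 0.5, -0.3]
finger_gap: 0.9
```

apply_moves(
  moves=[
    [0.085,0,0,-0.02,0],
    [0.085,0,0,-0.05,0],
    [0.085,0,0,-0.09,0],
    [0.085,0,0,-0.13,0],
    [0.085,0,0,-0.17,0],
    [0.085,0,0,-0.21,0],
    [0.085,0,0,-0.25,0],
    [0.085,0,0,-0.25,0],
  ],
)

```text
time_s: 18.47
position: [0.5093, 0.1501, 0.2889]
ee_rot: [-0.239, 3.116, 0.002]
force: [1.9, -0.8, 0.7]
finger_gap: 0.907
```

apply_moves(
  moves=[
    [0.085,0.03,-0.03,0,0],
    [0.085,0.06,-0.06,0,0],
    [0.085,0.09,-0.09,0,0],
    [0.085,0.12,-0.12,0,0],
    [0.085,0.15,-0.15,0,0],
    [0.085,0.15,-0.18,0,0],
    [0.085,0.15,-0.2,0,0],
    [0.085,0.15,-0.2,0,0],
    [0.085,0.15,-0.2,0,0],
    [0.085,0.15,-0.2,0,0],
  ],
)

```text
time_s: 19.3
position: [0.3873, -0.0704, 0.2798]
ee_rot: [0.24, -3.132, -0.002]
force: [0.4, 0.4, -0.1]
finger_gap: 0.903
```

Run:
```python
from h import *
t=cap('top');a=cap('side')
cv2.imwrite('pics/c4.png',np.hstack([cv2.resize(t['image'][125:225,150:290],(560,400)),cv2.resize(a['image'][140:290,200:290],(240,400))]))
h=cv2.cvtColor(t['image'],cv2.COLOR_BGR2HSV);m=cv2.inRange(h,(10,130,60),(30,255,255));m[:130]=0;m[225:]=0;m[:,:150]=0;m[:,250:]=0
v,u=np.nonzero(m);p=onz(t,u.mean(),v.mean(),.036);X=np.array([.9884,.1518]);d=p[:2]-[.5064,.149];print(p,'box xy',d@X,d@[-X[1],X[0]])
togo([.5,.15,.2],[0,1])
```

```text
[0.50404452 0.14539765 0.036     ] box xy -0.0028749885423379916 -0.0032029969798155256
tool shift [-0.1451  0.2     0.0801] spin 0.1547 j6 -2.082 pos [ 0.3875 -0.07    0.2799] F [-0.2 -0.3 -0.6] gap 85.3 t 19.4
```

View pics/c4.png

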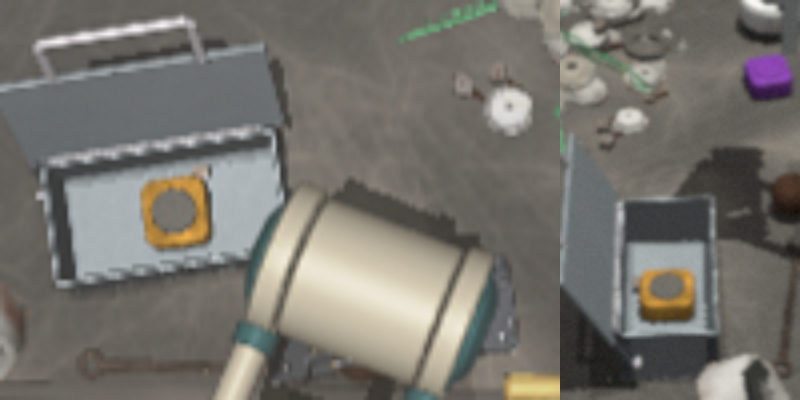

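The tape lies flat in the middle of the box, the lid leans open, and the arm is clear. Hand in.

```bash
python3 -c "
from rig import hand_in;print(hand_in())"
```

```text
the job is handed in; nothing more can be done
None
```

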